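# Free the cam and run the jig slide home

## Robot

A 6-joint arm with a two-finger parallel gripper is mounted at the origin on the work surface. World frame = base frame: x ahead of the robot, y to its left, z up, the work surface at z = 0. Lengths are in m, angles in rad, forces in N, time in s.
With the tool pointing down it reaches from about 0.375 to 0.925 m from the base axis. Payload 5.7 kg.
Tool frame: the origin (TCP) lies at the very end of the fingers, on their centre line; the grasp point (between the pads) lies 19 mm behind it; y points along the fingers, x is the direction in which the jaws open and shut, and the axes are right-handed (so a half turn about y gives the same grasp; the last joint's range is limited). The gripper opens to 85 mm and grips with 20 to 120 N. Pads are 22 mm wide; open, the fingers measure 114 mm over their backs; the gripper's body (76 mm by 85 mm) begins 54 mm behind the grasp point. The pads swing forward as they close: fully open they stand 13 mm farther back than shut.
Start: joints at [1.205, 0.359, 1.51, -0, 1.272, -0.115], TCP at [0.149, 0.581, 0.231] pointing down, gripper open.
Joint ranges: [-2.97, 2.97], [-1.01, 2.36], [0.21, 2.38], [-0.96, 4.11], [0.2, 2.71], [-2.98, 2.98]. Speed limits (rad/s): [2.39, 2.39, 3.14, 3.14, 3.14, 3.14].

## Interface

Orientations are given as a unit quaternion [w, x, y, z].
In Python, from rig import r gives the robot as it stands. The module is installed in compiled form; this text tells all that it offers. Calls block until the motion is done:
- r.move_pose(position, orientation): joint-space move of the TCP to a pose.
- r.move_straight(position, feed=0.15, attitude=None): straight line of the TCP; attitude=None keeps the orientation; feed is the mean speed in m/s.
- r.move_joints(angles): joint-space move.
- r.gripper_to(opening, effort=None): finger opening in m; effort is the grip in N (None keeps the last); returns when the fingers have stopped.
- r.pause(seconds).
- r.solve_ik(position, orientation): joint angles nearest the present ones, or None.
- r.state(): the state.
- r.capture(name): name is "scene" or "top" or "wrist"; returns a dict with "image" (420x560x3 uint8, red, green, blue), "mtx" (3x3 intrinsics, pixels), "R" (3x3) and "t" (3): a world point X has camera coordinates R X + t; the wrist camera has in their place "tool_from_camera" (4x4, takes a point from camera to tool coordinates, whose origin is the TCP and whose axes are the tool frame's). Camera axes: x right, y down, z forward; pixel columns grow to the right and rows downward; lengths in m; the calibration is good to about 2 mm. A picture is of the moment at which its call begins: read the wrist's pose just before it. There is no depth.
A pose or a line that the arm cannot do raises r.MotionError and nothing moves.
- r.finish_job(): hands the job in, once; it reports no verdict.
Trained networks look in a picture, given as the dict that the camera call returned (one of the last four; its "shot" number tells which), for a name from the list of things; names that differ only in an ending like _2 or _b are one class to them, and where a whole thing is asked for, a point or a joint stands for the part that bears it (a point fixed in the world has none). Each returns a list of dicts, best first, with "score" (0 to 1); they miss things now and then, are a little off and sometimes report something else, mostly with a low value. They report only what shows in the picture. A call takes as long as a camera call. They do not tell look-alikes from the thing itself.
- r.find_in(picture, label): "xy" ([column, row] in pixels, amid what is visible of it).
The state is a dict: "time": time; "q": joint angles; "joint_velocities": joint speeds; "joint_torque": joint torques, N m; "tool_pos": TCP position; "ee_rot": TCP orientation; "force": force on the tool from outside, world axes, zero at the start; "torque": the same for the moment, N m; "grip_width": finger opening in m.
Only numpy, scipy, OpenCV 4.12 (cv2) and the standard library are available. Lean on these libraries where they do the work, as an engineer would, in place of code of your own. Each camera call takes 0.05 s, during which the arm holds its last target.

## Task

In the plywood jig, push the red crank pin around until the low point of the eccentric cam (its red mark, on the same side as the pin) faces the brass roller; only then push the blue block of the follower slide forward until the small bird-house panel sits flush against the fence. Work with the fingertips only: do not lift the panel or touch it with the fingers (the slide moves it), leave all the other things where they are, and finish clear of everything.

Things in the scene. Friction and masses are not known exactly. Their poses are not given: they have to be found in the camera images.
- jig: Plywood jig board 345 x 265 x 18 mm, fixed. Origin level with its underside (on the table); x = the slide's forward direction, y left, z up. The board spans x -130..215, y -140..125 mm, top z 18. In this frame: cam pivot (40, -60); dark fence bar, rear face x 194, y -65..105, top z 48; bar guide x 25..85, y 22..68, top z 51. The board is bare behind the blue block.
- cam_pivot (a point): Centre of the cam's vertical pivot axis, at the height of the top of the cam disc (46 mm above the table). Fixed on the jig.
- cam (a joint): Cam angle, rad, growing anticlockwise from above, limits -0.8..3.3. 0 = low point facing the roller (crank pin straight towards the jig's -x from the pivot); at q the pin lies at direction q + pi in the jig's frame; pi = high point at the roller. Starts at 1.6..2.6. Stiff pivot (0.12 N m, 2 N at the pin), stays where left. Within 0.35 rad of 0 the slide can travel fully.
- crank_pin (a point): Centre of the top of the upright red crank pin, 114 mm above the table: a cylinder 16 mm in diameter standing on the grey crank arm (18 mm wide, z 49..59), exposed from z 59 to 114, 60 mm from the pivot axis, on the cam's low side. Push it sideways round the pivot.
- low_point (a point): Top of the rim of the aluminium cam disc at its low point, beside the red mark, 46 mm above the table. The disc (radius 35 mm, z 32..46) is eccentric by 15 mm: its rim is 20 mm from the pivot axis at this low point, 50 mm at the high point opposite.
- roller (a point): Centre of the top of the brass follower roller (diameter 20 mm, z 30..46) on the slide's side arm; it runs straight at the cam pivot, on the jig's -x side of it.
- slide (a joint): Travel of the follower slide, m, along the jig's +x: 0 = back (starts at 0..0.002), end stop 0.030. The panel comes flush against the fence at about 0.027. Friction about 2.5 N, plus up to 2 N for the panel; stays where left. The roller is stopped by the cam unless the low point faces it.
- push_face (a point): Centre of the rear upper part of the blue push block (18 mm along x, 60 mm wide along the jig's y, z 20..85 mm): the point lies on its flat rear face, 60 mm above the table, at x -80, y 45 mm of the jig when the slide is back. Push it along the jig's +x. Behind it the board is bare.
- fence_face (a point): Point on the rear face of the fence (x 194, y 20, z 24 mm of the jig) against which the panel's front long edge must come flush. Its axes are the jig's.
- panel: Loose bird-house panel of brown wood with a dark round mark and scorched streaks, 60 (x) x 120 (y) x 12 mm, about 120 g, lying on the jig board between the dark pusher head of the slide and the fence. Origin: centre of the underside. At the fence its origin is 30 mm from the fence face. It starts 12 to 20 mm short of that.
- dowel_jar: Bystander: amber jar with steel cap, 32 mm diameter, 45 mm tall, standing on the jig's rear right corner. Origin: centre of the underside.
- offcut: Bystander: wooden offcut 50 x 22 x 30 mm on the left edge of the jig board. Origin: centre of the underside.
- glue: Bystander: white glue bottle with red cap, 54 mm diameter, 150 mm tall, right of the jig. Origin: centre of the underside.
- puzzle: Bystander: interlocking wooden burr puzzle, 60 mm across, left of the jig. Origin: middle of its underside.
- screwdriver: Bystander: screwdriver lying left of the jig, about 200 mm long. Its origin is level with the table.
- sanding_block: Bystander: cork sanding block 100 x 60 x 35 mm, right of the jig. Origin: centre of the underside.
Things that resemble listed ones, but are neither listed nor needed, are in the scene too. What is meant by the panel is not pink or turquoise, and is the smaller of those in its own colour.

How it is judged:
On the way, in this order (a step that is already met when the one before it is completed fails the run):
1. the cam's low point faces the roller (within 0.35 rad) while the slide is still back (value of joint cam between -0.35 and 0.35 rad and value of joint slide below 0.008 m), for 0.2 s.
2. the slide has been pushed forward (value of joint cam between -0.35 and 0.35 rad and value of joint slide above 0.024 m), for 0.1 s.
At the end, for the whole second after the job is handed in: Cam within 0.35 rad of its low point, slide forward by more than 23.5 mm and at rest, panel lying on the jig board at rest with its front edge within 3 mm of the fence and square to it within 0.04 rad (value of joint cam between -0.35 and 0.35 rad and value of joint slide above 0.0235 m and x of panel in the frame of fence_face between -0.033 and -0.027 m and angle between the x axis of panel and the x axis of jig, either way round below 0.04 rad and z of panel in the frame of jig below 0.022 m and linear speed of panel below 0.01 m/s and velocity of joint slide below 0.005 m/s); the robot touches nothing.
It fails at once if the slide is pushed forward more than 8 mm while the cam is not at its low point (value of joint slide above 0.008 m and (value of joint cam above 0.45 rad or value of joint cam below -0.45 rad)).
It fails at once if the panel is lifted more than 8 mm off the jig board (z of panel in the frame of jig above 0.026 m).
It fails at once if the fingers touch the panel (contact force between the fingers and panel above 1 N).
It fails at once if a bystander (jar, offcut, glue bottle, puzzle, screwdriver or sanding block) is moved more than 20 mm (distance of any of dowel_jar, offcut, glue, puzzle, screwdriver, sanding_block from where it was at the start of the episode above 0.02 m).
It also fails if it takes over 64 s, if anything falls off the work surface, if the arm or the gripper's body presses on something with over 40 N, if the wrist force passes 120 N, or if a joint passes its speed limit or range.

## Working session

There is one attempt and no reset: what is moved stays moved. The work goes in short steps, each a Python script; the robot and the scene stay as the last script left them, time stands still between calls to the robot, and variables do not carry over. Pictures are saved under pics/ and viewed, and the job is handed in when it is done.

```bash
mkdir -p pics
python3 - <<'E'
from rig import r
import cv2
print(r.state())
for n in ("scene","top"):
    p=r.capture(n); cv2.imwrite(f"pics/{n}0.png",p["image"][:,:,::-1])
    print(n,p["mtx"].tolist(),p["R"].tolist(),p["t"].tolist())
    for l in ["cam_pivot","crank_pin","low_point","roller","push_face","fence_face","panel","jig","dowel_jar","offcut","glue"]:
        print(l,[(tuple(round(v) for v in d["xy"]),round(d["score"],2)) for d in r.find_in(p,l)])
E
```

```text
{'time': 0.0, 'q': array([ 1.20486840e+00,  3.59532503e-01,  1.51145115e+00,  3.06531182e-05,
        1.27248446e+00, -1.15099783e-01]), 'joint_velocities': array([-2.28190269e-03,  1.22207769e-03,  7.83143455e-05, -3.27341387e-04,
       -8.89119447e-05, -7.75826353e-04]), 'joint_torque': array([ 1.15425715e-03, -5.27591515e+01, -2.78632414e+01, -7.28221835e-05,
        1.30887190e-02, -6.38911524e-05]), 'tool_pos': array([0.14867397, 0.58058203, 0.23043008]), 'ee_rot': array([-0.55828264,  0.5589523 ,  0.43295506, -0.43409991]), 'force': array([ 1.04674563,  0.54926884, -0.16053908]), 'torque': array([0.01585391, 0.00052802, 0.01489343]), 'grip_width': 0.08534533349109326}
scene [[430.4361283649209, 0.0, 273.03807152438765], [0.0, 430.4361283649209, 213.14635231586539], [0.0, 0.0, 1.0]] [[0.7134864076939625, 0.7006145889396358, 0.00873749397195706], [0.47073393066171043, -0.470071093230617, -0.7466208769065786], [-0.5189862354241592, 0.5368168822549432, -0.66519239500038]] [-0.4450838161246882, -0.21943525144218026, 1.2680064491542968]
cam_pivot [((275, 236), 0.95)]
crank_pin [((26
[... 459 characters left out ...]
997079175387263, 0.0046579714130331375], [-0.9982826601610075, -0.023929941168311795, -0.05347044358843247], [0.05356629079154129, -0.0033819411680879163, -0.9985585686201742]] [0.010093233453129635, 0.5885275468000999, 1.1288521368461497]
cam_pivot [((276, 212), 0.92)]
crank_pin [((294, 215), 0.58)]
low_point [((292, 215), 0.84)]
roller [((256, 228), 0.74)]
push_face [((256, 228), 0.97), ((272, 215), 0.55), ((355, 203), 0.28)]
fence_face [((271, 171), 0.38)]
panel [((381, 150), 0.83), ((272, 173), 0.78), ((160, 189), 0.57), ((400, 276), 0.55), ((299, 266), 0.53)]
jig [((274, 213), 0.67)]
dowel_jar [((205, 153), 0.15)]
offcut [((238, 198), 0.74), ((347, 257), 0.54)]
glue [((292, 215), 0.71)]
```

View pics/scene0.png

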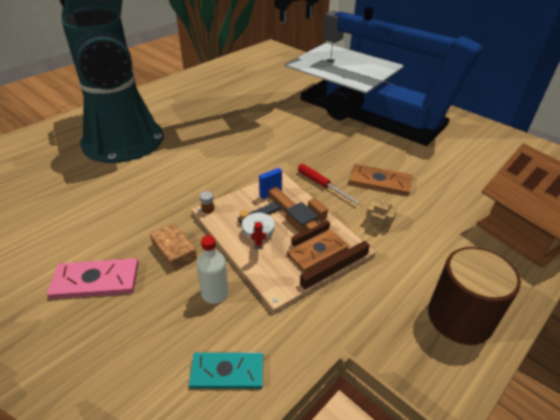

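View pics/top0.png

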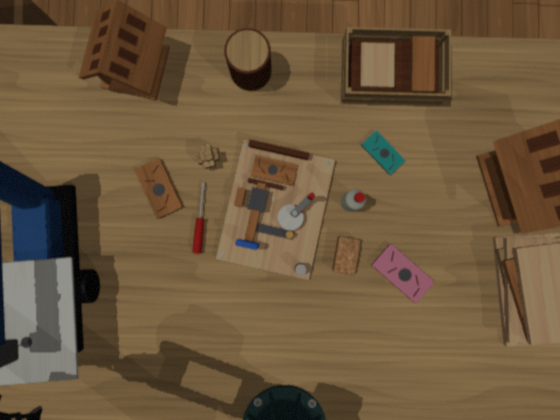

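The panel meant is the brown one on the jig (top view ~272,170). The other brown one at (158,188) is larger and off the jig, and the pink (403,274) and turquoise (383,152) ones are excluded by colour. I'll enlarge the jig to confirm this and to fit its pose.

Run:
```python
import cv2
a=cv2.imread("pics/top0.png")[130:290,200:375]; cv2.imwrite("pics/top_crop.png",cv2.resize(a,None,fx=3.7,fy=3.7,interpolation=cv2.INTER_CUBIC)*1)
b=cv2.imread("pics/scene0.png")[160:310,185:385]; cv2.imwrite("pics/scene_crop.png",cv2.resize(b,None,fx=4,fy=4,interpolation=cv2.INTER_CUBIC))
```

```text
(no output)
```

View pics/top_crop.png

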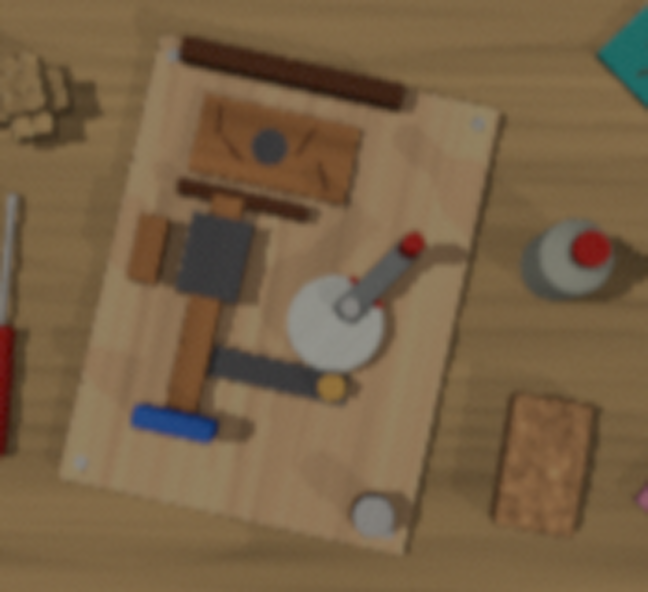

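View pics/scene_crop.png

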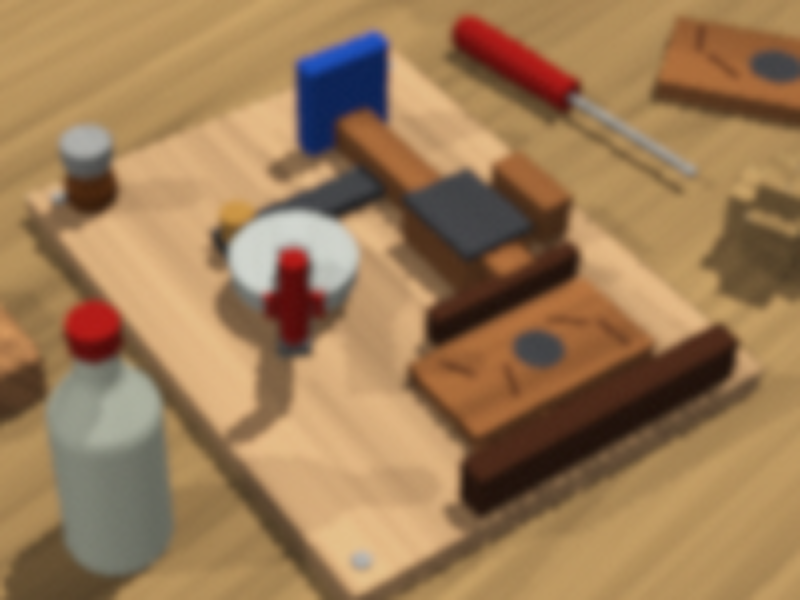

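Confirmed: the smaller brown panel is on the jig between the pusher head and the fence (crop centre 270,150, full image 273,170). The pin at crop (411,243) points toward jig +x/−y from the pivot. Next I'll fit the jig pose.

```bash
cat > h.py <<'E'
import numpy as np, cv2
from scipy.optimize import least_squares
def proj(p,X):
    X=np.atleast_2d(X); c=X@np.array(p["R"]).T+np.array(p["t"]); u=c@np.array(p["mtx"]).T
    return u[:,:2]/u[:,2:]
def jw(j,X):
    X=np.atleast_2d(X).astype(float)/1000; c,s=np.cos(j[2]),np.sin(j[2])
    return np.c_[j[0]+c*X[:,0]-s*X[:,1], j[1]+s*X[:,0]+c*X[:,1], X[:,2]]
def ray(p,uv,z):
    d=np.linalg.inv(p["mtx"])@np.array([*uv,1.]); R=np.array(p["R"]); C=-R.T@p["t"]; d=R.T@d
    return C+d*(z-C[2])/d[2]
def wj(j,X):
    c,s=np.cos(j[2]),np.sin(j[2]); dx,dy=X[0]-j[0],X[1]-j[1]
    return np.array([c*dx+s*dy,-s*dx+c*dy])*1000
E
python3 - <<'E'
from rig import r
from h import *
T=r.capture("top"); S=r.capture("scene")
P=[(215,125,18),(215,-140,18),(-130,-140,18),(-130,125,18)]
t=np.array([(163,38),(500,110),(405,552),(62,480)])/3.7+[200,130]
s=np.array([(757,375),(350,590),(30,200)])/4+[185,160]
# extra points: fence top corners rear/front? blue block top centre (-71,45,85), pivot
t2=np.array([(174,410)])/3.7+[200,130]
f=lambda j: np.r_[(proj(T,jw(j,P))-t).ravel(),(proj(S,jw(j,P[:3]))-s).ravel(),(proj(T,jw(j,[(-71,45,85)]))-t2).ravel()]
o=least_squares(f,[0.5,0,-0.2],loss='soft_l1'); j=o.x
print(j,np.round(f(j),1))
np.save("jig.npy",j)
pt=np.array((411,243))/3.7+[200,130]; ps=np.array((293,256))/4+[185,160]
rr=lambda X: np.r_[proj(T,X)[0]-pt,proj(S,X)[0]-ps]
X=least_squares(rr,[.5,0,.1]).x; print("pin tri",X,wj(j,X))
for p,uv in((T,pt),(S,ps)):
    w=wj(j,ray(p,uv,.114)); d=w-[40,-60]; print("pin",w,np.hypot(*d),"q",(np.arctan2(d[1],d[0])-np.pi)%(2*np.pi))
E
```

```text
[ 0.56290195  0.05177885 -0.19535943] [-0.3 -1.6  0.7 -0.7  0.1  0.7 -0.7 -0.8  1.3 -2.7 -0.2  1.6 -2.8 -2.1
  0.1  4.1]
pin tri [ 0.63291487 -0.05231905  0.10974325] [ 88.88853276 -88.5269029 ]
pin [ 88.04080628 -88.87912291] 56.052857271596544 q 2.6003372873207273
pin [ 92.94120923 -90.59881268] 61.147845201612085 q 2.617523796133102
```

```bash
cat > ov.py <<'E'
from h import *
def overlay(p,j,box,k,name,q=None):
    x0,y0,x1,y1=box
    a=cv2.resize(np.ascontiguousarray(p["image"][y0:y1,x0:x1,::-1]),None,fx=k,fy=k,interpolation=cv2.INTER_CUBIC)
    def poly(L,col,cl=True):
        u=((proj(p,jw(j,L))-[x0,y0]+.5)*k-.5).round().astype(int); cv2.polylines(a,[u.reshape(-1,1,2)],cl,col,1)
    R=lambda xa,xb,ya,yb,z:[(xa,ya,z),(xb,ya,z),(xb,yb,z),(xa,yb,z)]
    poly(R(-130,215,-140,125,18),(0,255,0)); poly(R(194,206,-65,105,48),(255,255,0)); poly(R(25,85,22,68,51),(0,255,255))
    poly(R(-80,-62,15,75,85),(255,255,255)); 
    th=np.linspace(0,6.28,30)
    poly([(40+6*np.cos(t),-60+6*np.sin(t),59) for t in th],(0,255,255))
    if q is not None:
        poly([(40-15*np.cos(q)*-1+35*np.cos(t),-60+15*np.sin(q)+35*np.sin(t),46) for t in th],(255,0,255))
        c=(40-60*np.cos(q),-60-60*np.sin(q))
        for z in(59,114): poly([(c[0]+8*np.cos(t),c[1]+8*np.sin(t),z) for t in th],(0,255,0))
    cv2.imwrite(name,a)
E
python3 - <<'E'
from rig import r
from ov import *
j=np.load("jig.npy")
overlay(r.capture("top"),j,(200,130,375,290),3.7,"pics/o1.png",2.6)
overlay(r.capture("scene"),j,(185,160,385,310),4,"pics/o2.png",2.6)
E
```

```text
(no output)
```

View pics/o1.png

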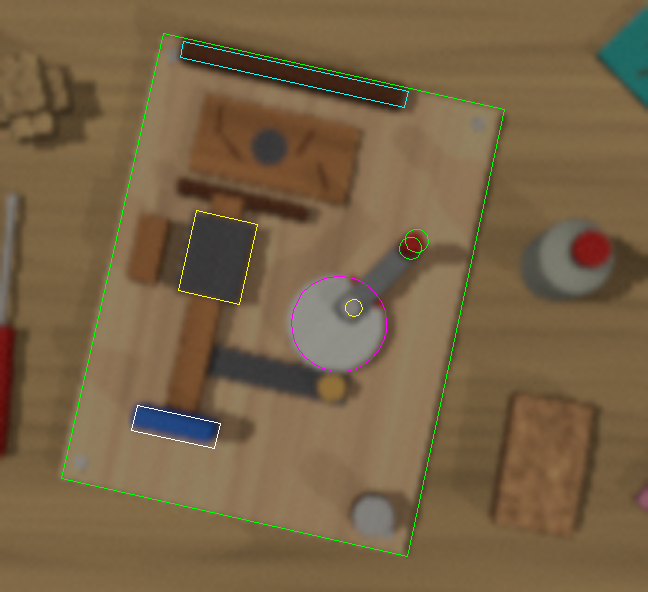

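View pics/o2.png

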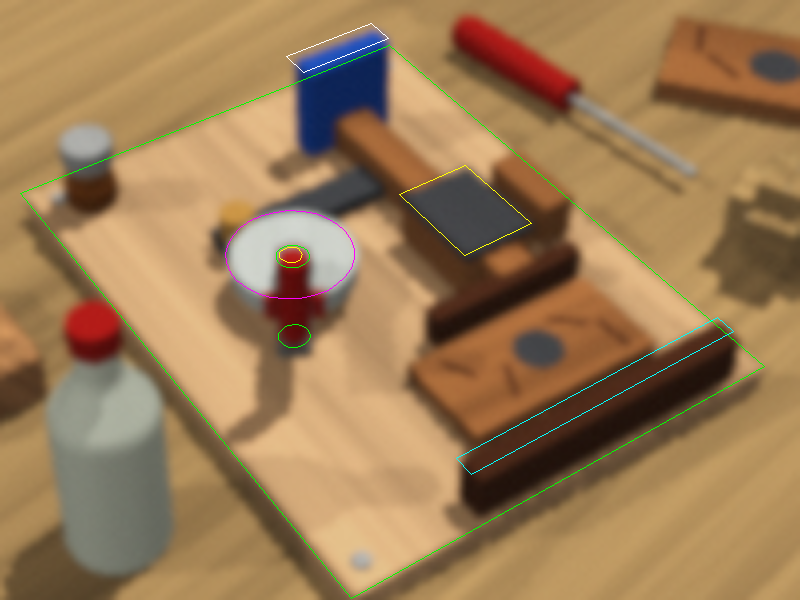

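```bash
cat >> h.py <<'E'
from scipy.spatial.transform import Rotation as Ro
def quat(yaw):  # tool pointing down, tool x at world yaw
    x=np.array([np.cos(yaw),np.sin(yaw),0]); y=np.array([0,0,-1.]); z=np.cross(x,y)
    q=Ro.from_matrix(np.c_[x,y,z]).as_quat(); return [q[3],q[0],q[1],q[2]]
def pinpose(j,q,z,flip=0,rad=60):
    P=jw(j,[(40-rad*np.cos(q),-60-rad*np.sin(q),z)])[0]
    return P, quat(j[2]+q+np.pi/2+flip*np.pi)
E
python3 - <<'E'
from rig import r
from h import *
j=np.load("jig.npy"); 
st=r.state(); print(st["time"]); w=st["ee_rot"]; print(Ro.from_quat([w[1],w[2],w[3],w[0]]).as_matrix().round(3))
for f in(0,1):
    for q in(2.6,2,1.5,1,.5,0,-.15):
        P,o=pinpose(j,q,80,f); s=r.solve_ik(P,o); print(f,q,P.round(3),None if s is None else np.round(s,2))
for yaw in (np.pi/2,-np.pi/2,0):
    s=r.solve_ik(jw(j,[(-110,45,50)])[0],quat(j[2]+yaw)); print(yaw,None if s is None else np.round(s,2))
E
```

```text
1.4
[[ 0.248 -0.    -0.969]
 [ 0.969 -0.     0.248]
 [-0.    -1.     0.   ]]
0 2.6 [ 0.635 -0.055  0.08 ] [-0.19  0.57  1.57 -0.    1.    2.11]
0 2 [ 0.604 -0.073  0.08 ] [-0.23  0.54  1.64 -0.    0.97  2.67]
0 1.5 [ 0.575 -0.073  0.08 ] None
0 1 [ 0.549 -0.058  0.08 ] [-0.23  0.47  1.77 -0.    0.9  -2.61]
0 0.5 [ 0.533 -0.033  0.08 ] [-0.19  0.45  1.81 -0.    0.88 -2.07]
0 0 [ 0.532 -0.003  0.08 ] [-0.14  0.45  1.82 -0.    0.88 -1.51]
0 -0.15 [0.534 0.005 0.08 ] [-0.12  0.45  1.81 -0.    0.88 -1.34]
1 2.6 [ 0.635 -0.055  0.08 ] [-0.19  0.57  1.57 -0.    1.   -1.03]
1 2 [ 0.604 -0.073  0.08 ] [-0.23  0.54  1.64 -0.    0.97 -0.47]
1 1.5 [ 0.575 -0.073  0.08 ] [-0.25  0.5   1.71 -0.    0.93  0.02]
1 1 [ 0.549 -0.058  0.08 ] [-0.23  0.47  1.77 -0.    0.9   0.54]
1 0.5 [ 0.533 -0.033  0.08 ] [-0.19  0.45  1.81 -0.    0.88  1.08]
1 0 [ 0.532 -0.003  0.08 ] [-0.14  0.45  1.82 -0.    0.88  1.63]
1 -0.15 [0.534 0.005 0.08 ] [-0.12  0.45  1.81 -0.    0.88  1.8 ]
1.5707963267948966 [ 0.1   0.44  1.95 -0.    0.74 -1.27]
-1.5707963267948966 [ 0.1   0.44  1.95 -0.    0.74  1.87]
0 [ 0.1   0.44  1.95 -0.    0.74  0.3 ]
```

Flip=1 is continuous over the whole arc. I'll go above the pin with the fingers part-open and check with the wrist camera.

Run:
```python
from rig import r
from h import *
j=np.load("jig.npy")
P,o=pinpose(j,2.6,200,1); r.move_pose(P,o); r.gripper_to(0.036)
st=r.state(); p=r.capture("wrist"); cv2.imwrite("pics/w1.png",p["image"][:,:,::-1])
M=np.array(p["tool_from_camera"]); w=st["ee_rot"]; Rt=Ro.from_quat([w[1],w[2],w[3],w[0]]).as_matrix()
Rc=(Rt@M[:3,:3]).T; t=-Rc@(Rt@M[:3,3]+st["tool_pos"]); p["R"]=Rc;p["t"]=t
f=r.find_in(p,"crank_pin"); print([(np.round(d["xy"]),round(d["score"],2)) for d in f])
for z in(.114,.09): print("pred",proj(p,pinpose(j,2.6,z*1000)[0])[0].round())
for d in f: print(wj(j,ray(p,d["xy"],.114)))
print(st["time"],st["tool_pos"],P,st["grip_width"]); import pickle; pickle.dump(p,open("w1.pkl","wb"))
```

```text
[(array([282., 113.]), 0.77)]
pred [284. 212.]
pred [284. 203.]
[ 30.84971397 -56.29492258]
4.7583 [ 0.63491473 -0.05516703  0.20000898] [ 0.63492514 -0.05516663  0.2       ] 0.03585337026063623
```

View pics/w1.png

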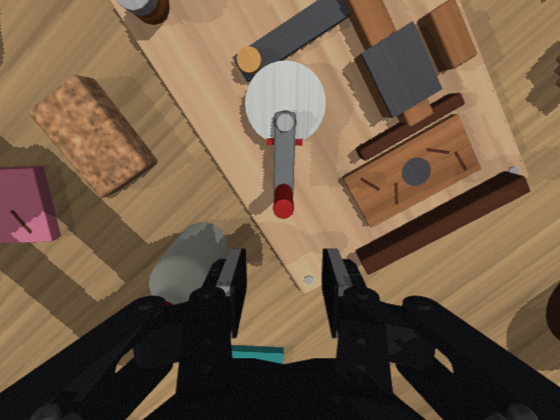

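The wrist view shows the pin top at (284,208), about 1.5 mm from the prediction. I'll check the glue bottle's clearance, then lower around the pin.

Run:
```python
from rig import r
from h import *
import pickle
j=np.load("jig.npy"); T=r.capture("top")
print("glue cap",wj(j,ray(T,np.array((592,250))/3.7+[200,130],.15)))
P,o=pinpose(j,2.6,85,1)
r.move_straight(P,feed=0.08)
s=r.state(); print(s["time"],s["force"],s["tool_pos"])
S=r.capture("scene"); a=S["image"][110:310,150:400,::-1]; cv2.imwrite("pics/s2.png",cv2.resize(a,None,fx=3,fy=3))
```

```text
glue cap [ 105.69157961 -205.86392506]
6.4917 [0.60030487 0.41900112 0.50751682] [ 0.63539228 -0.05523712  0.08560777]
```

View pics/s2.png

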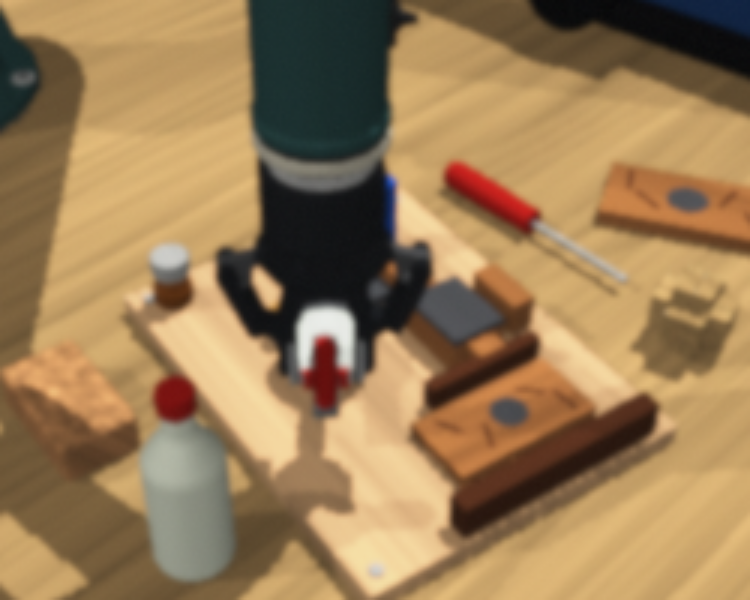

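The fingers straddle the pin: pin at (325,345), fingers at about (295,355) and (358,360). Now I'll sweep it round with the tool turning along.

Run:
```python
from rig import r
from h import *
j=np.load("jig.npy")
for q in np.linspace(2.6,1.4,7)[1:]:
    P,o=pinpose(j,q,83,1); r.move_straight(P,feed=0.06,attitude=o)
    s=r.state(); F=s["force"]; print(round(q,2),round(s["time"],2),F.round(1))
    if np.linalg.norm(F)>30: break
T=r.capture("top"); a=T["image"][130:290,200:375,::-1]; cv2.imwrite("pics/t3.png",cv2.resize(a,None,fx=3.7,fy=3.7))
S=r.capture("scene"); a=S["image"][110:310,150:400,::-1]; cv2.imwrite("pics/s3.png",cv2.resize(a,None,fx=3,fy=3))
```

```text
2.4 6.89 [ 0.2 -0.3 -0.3]
2.2 7.24 [-0.3 -0.7  0.9]
2.0 7.59 [ 0.6  0.1 -0.5]
1.8 7.94 [ 0.1  0.  -0.8]
1.6 8.29 [-0.4  0.9 -0. ]
1.4 8.64 [-0.1  0.3  0.2]
```

View pics/s3.png

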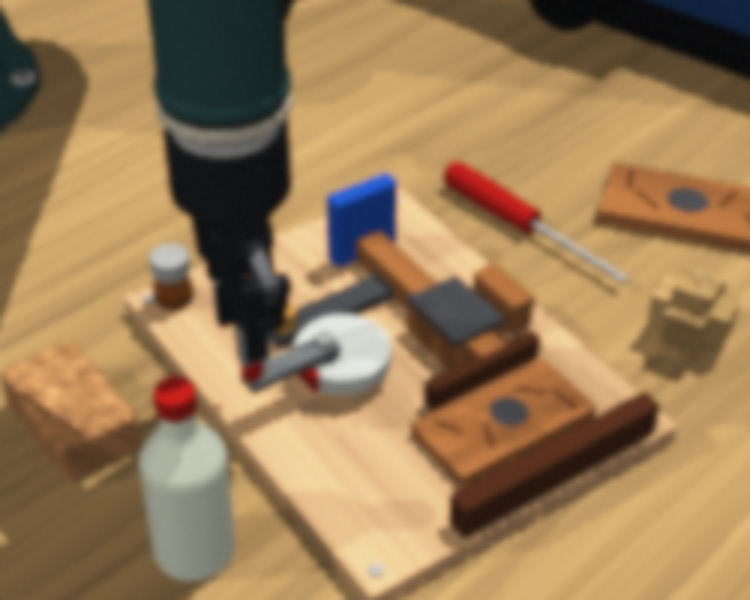

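The scene view shows the crank arm has followed: the pin is now between the fingers near (252,372), pointing to jig −y. Continuing the sweep.

Run:
```python
from rig import r
from h import *
j=np.load("jig.npy")
print(r.state()["time"],r.state()["tool_pos"])
for q in [1.2,1.0,.8,.6,.4,.2,0,-.14]:
    P,o=pinpose(j,q,83,1); r.move_straight(P,feed=0.06,attitude=o)
    s=r.state(); F=s["force"]; print(round(q,2),round(s["time"],2),F.round(1))
    if np.linalg.norm(F)>30: break
else:
    P,o=pinpose(j,-.06,83,1); r.move_straight(P,feed=0.06,attitude=o)
    r.move_straight([P[0],P[1],0.2],feed=0.12)
    P=jw(j,[(-125,150,200)])[0]; r.move_pose(P,quat(j[2]-np.pi/2))
    r.gripper_to(0)
T=r.capture("top"); a=T["image"][130:290,200:375,::-1]; cv2.imwrite("pics/t4.png",cv2.resize(a,None,fx=3.7,fy=3.7))
S=r.capture("scene"); a=S["image"][160:310,185:385,::-1]; cv2.imwrite("pics/s4.png",cv2.resize(a,None,fx=4,fy=4))
print(r.state()["time"],r.state()["grip_width"])
```

```text
8.7417 [ 0.56911819 -0.07077521  0.08286495]
1.2 9.09 [ 0.  -0.4  1.1]
1.0 9.44 [-0.4  0.4 -0.4]
0.8 9.79 [-0.1  0.6  0.2]
0.6 10.14 [ 0.  -0.1 -0.5]
0.4 10.49 [ 0.3  0.6 -0.7]
0.2 10.84 [ 0.3 -0.5  0.2]
0 11.19 [-0.5 -0.6 -0.2]
-0.14 11.48 [-0.7 -0.6 -1.1]
14.3167 -5.4992923297496765e-05
```

View pics/s4.png

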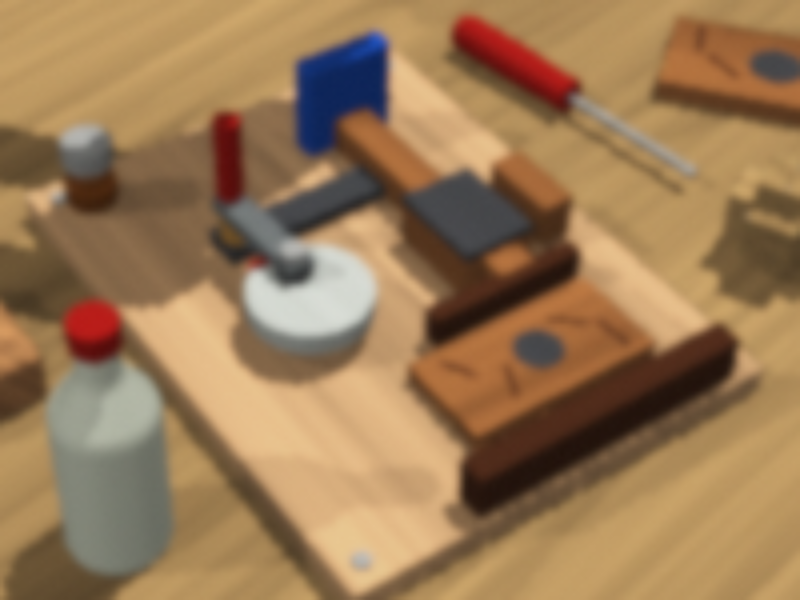

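View pics/t4.png

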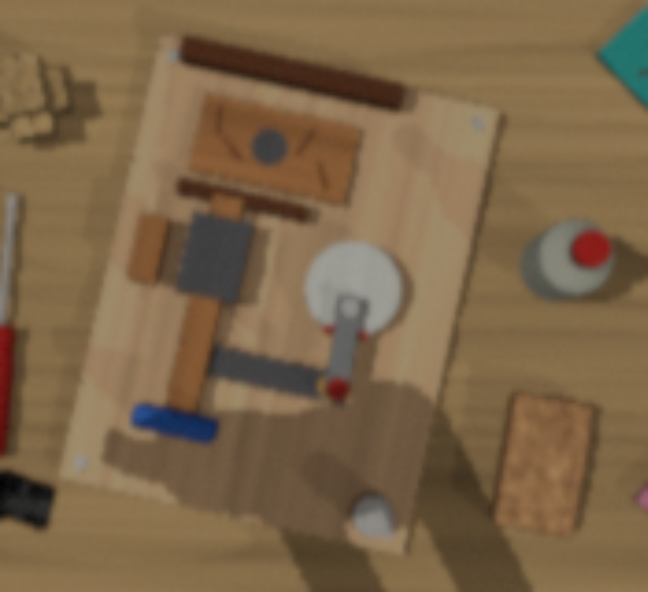

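Run:
```python
from rig import r
from h import *
j=np.load("jig.npy"); T=r.capture("top"); S=r.capture("scene")
for p,uv in((T,np.array((337,388))/3.7+[200,130]),(S,np.array((229,120))/4+[185,160])):
    w=wj(j,ray(p,uv,.114)); d=w-[40,-60]; q=np.angle(-np.exp(1j*np.arctan2(d[1],d[0]))); print("pin",w,"q",q)
assert abs(q)<.25
o=quat(j[2]-np.pi/2)
g=lambda x,z=52: jw(j,[(x,45,z)])[0]
r.move_pose(g(-125,200),o); r.move_straight(g(-125),feed=.12)
f0=r.state()["force"]; u=np.array([np.cos(j[2]),np.sin(j[2]),0])
for x in (-110,-100,-96,-92,-88,-84):
    r.move_straight(g(x),feed=.03); s=r.state(); print(x,round(s["time"],2),round((s["force"]-f0)@u,1),wj(j,s["tool_pos"]).round(1))
T=r.capture("top"); a=T["image"][130:290,200:375,::-1]; cv2.imwrite("pics/t5.png",cv2.resize(a,None,fx=3.7,fy=3.7))
S=r.capture("scene"); a=S["image"][160:310,185:385,::-1]; cv2.imwrite("pics/s5.png",cv2.resize(a,None,fx=4,fy=4))
```

```text
pin [-20.83478844 -60.5601704 ] q 0.009207800091451846
pin [-14.1746963  -61.67165528] q 0.030846966395018282
-110 16.95 -1.3 [-110.1   44.9]
-100 17.43 -0.6 [-99.8  45. ]
-96 17.72 -0.8 [-95.7  45.1]
-92 18.0 0.4 [-91.6  45. ]
-88 18.28 0.4 [-88.1  44.9]
-84 18.57 -1.5 [-84.   44.9]
```

View pics/s5.png

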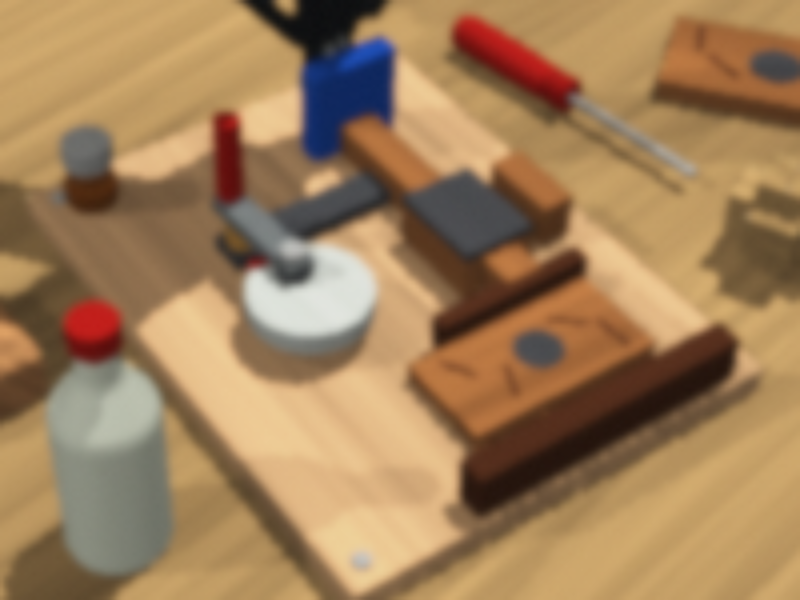

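The slide moves with the push: the block shifted about 6 crop pixels (4–5 mm) and the cam is at q≈0.02. Continuing forward, with smaller steps and force checks near the end.

Run:
```python
from rig import r
from h import *
j=np.load("jig.npy")
g=lambda x,z=52: jw(j,[(x,45,z)])[0]
u=np.array([np.cos(j[2]),np.sin(j[2]),0])
for x in (-76,-70,-67,-65,-64,-63,-62,-61,-60,-59,-58):
    r.move_straight(g(x),feed=.03); 
    f=np.mean([r.state()["force"] if not r.pause(.02) else 0 for _ in range(4)],axis=0); s=r.state()
    print(x,round(s["time"],2),f.round(1),round(f@u,1),wj(j,s["tool_pos"]).round(1))
    if f@u<-8: break
T=r.capture("top"); a=T["image"][130:290,200:375,::-1]; cv2.imwrite("pics/t6.png",cv2.resize(a,None,fx=3.7,fy=3.7))
S=r.capture("scene"); a=S["image"][160:310,185:385,::-1]; cv2.imwrite("pics/s6.png",cv2.resize(a,None,fx=4,fy=4))
```

```text
-76 19.15 [-1.  -0.2 -0.5] -1.0 [-75.4  45.1]
-70 19.57 [-1.2  0.1 -0.9] -1.2 [-69.5  45. ]
-67 19.88 [-1.9  0.6 -0.8] -1.9 [-66.8  45. ]
-65 20.2 [-2.6  0.3 -1.3] -2.6 [-65.  45.]
-64 20.52 [-4.8  1.1  1.6] -4.9 [-64.8  45. ]
-63 20.83 [-7.5  2.2  4.1] -7.8 [-64.8  44.9]
-62 21.15 [-9.4  2.6  7. ] -9.8 [-64.9  44.9]
```

View pics/s6.png

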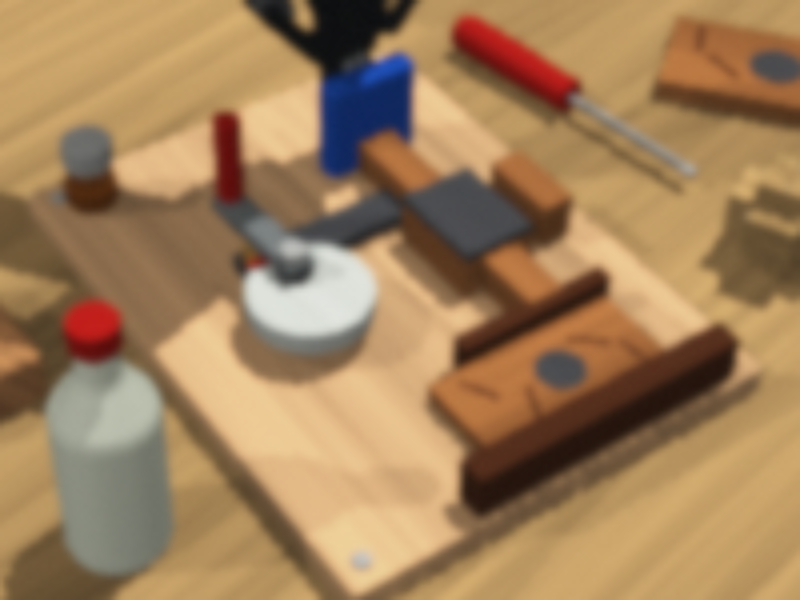

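View pics/t6.png

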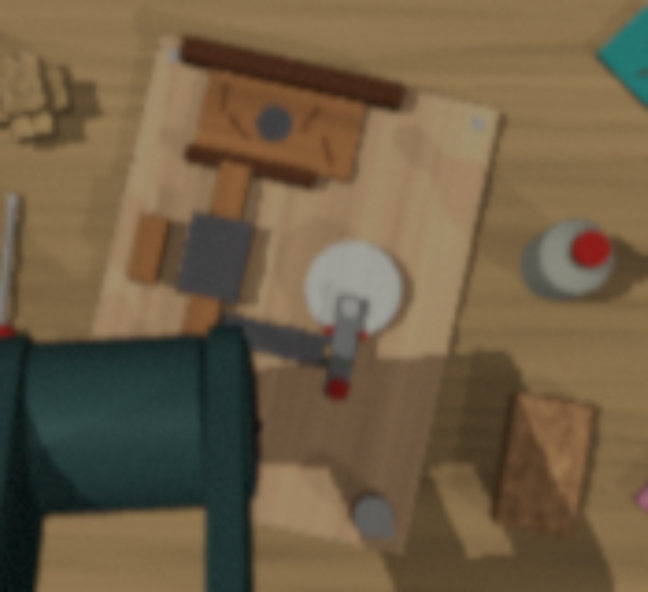

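The slide stopped hard at TCP x −64.8, with force rising from 5 to 10 N and no further travel. The pusher head moved about 27 mm and the panel reaches the fence. I'll press slightly more to seat it, then back off and retreat.

Run:
```python
from rig import r
from h import *
from ov import overlay
j=np.load("jig.npy")
g=lambda x,z=52: jw(j,[(x,45,z)])[0]
o=quat(j[2]-np.pi/2)
r.move_straight(g(-60.5),feed=.03); r.pause(.3); s=r.state(); print(s["force"].round(1),wj(j,s["tool_pos"]).round(1))
r.move_straight(g(-85),feed=.04); r.move_straight(g(-120),feed=.1); r.move_straight(g(-120,200),feed=.15)
P=jw(j,[(-125,180,220)])[0]; r.move_pose(P,o); r.pause(.5)
s=r.state(); print(s["time"],s["force"].round(1))
T=r.capture("top"); S=r.capture("scene")
def pan(p,k,box,name):
    x0,y0,x1,y1=box
    a=cv2.resize(np.ascontiguousarray(p["image"][y0:y1,x0:x1,::-1]),None,fx=k,fy=k,interpolation=cv2.INTER_CUBIC); cv2.imwrite(name,a)
pan(T,7,(235,130,320,210),"pics/t7.png"); pan(S,4,(185,160,385,310),"pics/s7.png")
```

```text
[-13.    5.8   9.5] [-64.9  44.8]
25.3 [-0.1  0.   0.5]
```

View pics/t7.png

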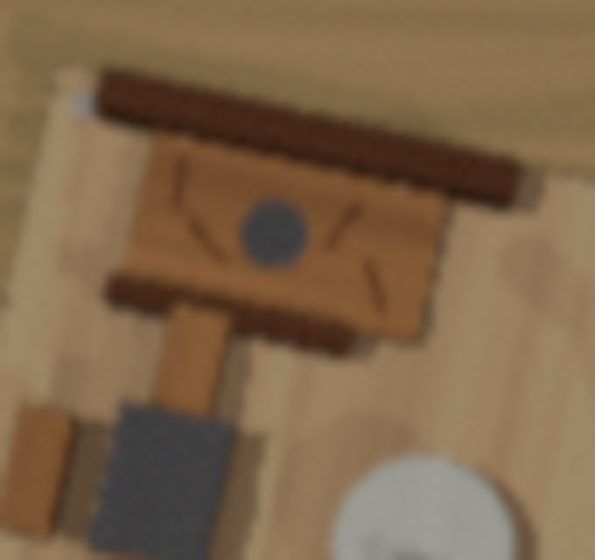

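View pics/s7.png

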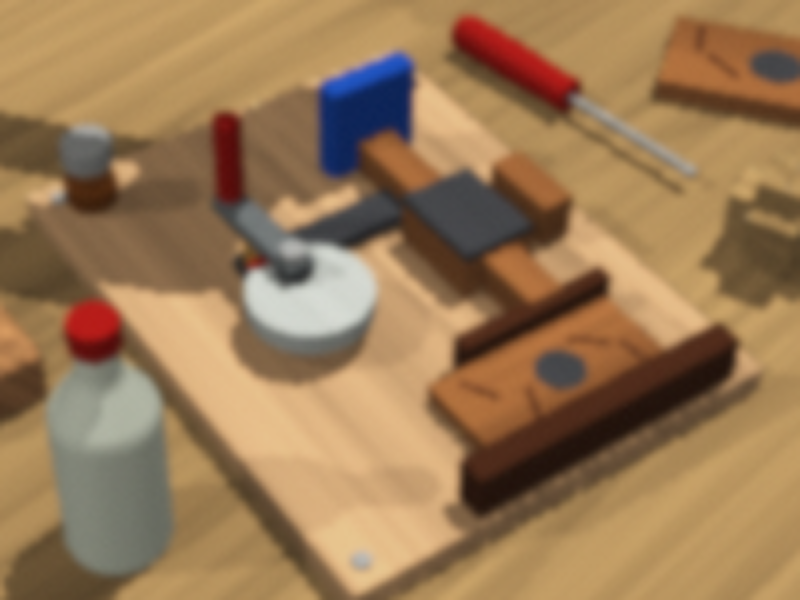

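Run:
```python
from rig import r
from h import *
j=np.load("jig.npy"); T=r.capture("top")
W=lambda c,z: wj(j,ray(T,(np.array(c)+.5)/7-.5+[235,130],z))
for n,c,z in (("FL",(152,133),.03),("FR",(448,195),.03),("RR",(420,340),.03),("mark",(273,234),.03),("fence top rear L",(101,113),.048),("R",(512,207),.048),("head rear R",(348,352),.03)): print(n,W(c,z).round(1))
```

```text
FL [192.8  83.1]
FR [194.2 -36.9]
RR [135.3 -38.5]
mark [163.8  27.4]
fence top rear L [192.6 102.5]
R [191.4 -62.2]
head rear R [124.4 -11.8]
```

Panel front edge is at jig x 192.8–194.2 (fence 194), its mark is at x 163.8 (expected 164), and the skew is about 0.012 rad. Handing in.

Run:
```python
from rig import r
r.finish_job(); print(r.state()["time"])
```

```text
the job is handed in; nothing more can be done
the job is handed in; nothing more can be done
```

The job is done and handed in after about 25 s of the 64 s allowed; no verdict is reported.

I swept the red crank pin round with the fingers straddling it, from about 2.6 rad to 0.01–0.03 rad as measured in two cameras, before touching the slide. I then pushed the blue block with closed fingertips until it stopped hard after roughly 27 mm, pressing up to about 15 N, and retreated clear.

**Last checks:**
- **Panel:** the front edge measured at jig x 192.8–194.2 mm against the fence at 194. The centre mark was at 163.8 mm (ideal 164), and the skew was about 0.01 rad.
- **Bystanders:** none showed any visible movement in the pictures, and the wrist force was near zero after the retreat.

**Disagreements:**
- **Pin position:** the scene camera put the pin about 7 mm from where the top camera did along jig x. The cam angles still agreed within 0.02 rad.
- **Fence edge:** the fence's own rear edge measured 1.4–2.6 mm short of its stated position, which is about the calibration error.

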